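# Candle the jumbo egg

## Task

Candle the jumbo egg, clearly the biggest of the four standing in the egg tray: first lift the loose dust cap off the candling lamp and set it down, not dropped, open side down in the ring-shaped cap holder on the lamp's base. Then pick up the jumbo egg gently, because shells crack, and hold it over the middle of the lens, upright with its blunt end up as it stood in the tray and its lower tip about 2 cm above the lens, touching nothing but your fingers. Hold it still there for at least three seconds and finish while still holding it up over the lens; leave the other eggs and everything else on the bench where they are.

Things in the scene. Friction and masses are not known exactly. Their poses are not given: they have to be found in the camera images.
- cap_center (a point): the lamp's loose dust cap: a black ribbed plastic cup, open side down, 46 mm across, 50 mm tall, wall 3 mm, about 30 g. At the start it sits loosely over the lens tube, rim on the lamp housing, and must rise 36 mm to come free. The point is on its axis half-way up, 25 mm above its rim; z points up out of its closed top
- lens (a point): middle of the round lit lens on top of the candling lamp, 84 mm above the bench, under the cap at the start. It ends a black tube 34 mm across and 34 mm high on a round metal housing 70 mm across. The lamp is fixed to the bench; its grey base plate is 100 x 240 x 10 mm; the frame's y axis runs along the plate from cap holder to lens, z up
- cap_holder (a point): the empty cap holder on the lamp's base plate, 132 mm from the lens: a black ring 58 mm inside, 66 mm outside, 7 mm high. The point is the middle of its floor, 10 mm above the bench; the cap stands in it on its rim with about 5 mm to spare all round. Hold the cap by its upper half to keep the fingertips above the ring. Axes as the lens
- jumbo_egg_center (a point): the jumbo egg: brown like the others but bigger, 68 mm tall, 50 mm across at its widest, 4 mm above its centre; 70 to 115 g; its shell cracks if squeezed with over 30 N. It stands point down, blunt end up in one of the four filled cells of the tray, its tip about 7 mm above the bench. The point is its centre, half-way up; z points up through the blunt end
- egg_a_center (a point): one of the three ordinary brown hen's eggs in the egg tray, 53 mm tall and 40 mm across, standing point down; leave it where it stands. The point is at its centre, half-way up
- egg_b_center (a point): one of the three ordinary brown hen's eggs in the egg tray, 53 mm tall and 40 mm across, standing point down; leave it where it stands. The point is at its centre, half-way up
- egg_c_center (a point): one of the three ordinary brown hen's eggs in the egg tray, 53 mm tall and 40 mm across, standing point down; leave it where it stands. The point is at its centre, half-way up
- tray: grey-brown moulded-pulp egg tray, fixed, 166 mm (x) by 216 mm (y), 3 by 4 cells 50 mm apart. Four cells hold eggs; the cells next to them along x and y are empty, so the fingers fit beside an egg when they close along the tray's x or y axis. Pillars 31 mm high at the cells' corners, walls 12 mm high between them. Origin: middle of the underside, on the bench
- pencil: flat carpenter's pencil, 180 x 13 x 8 mm, lying on the bench between lamp and tray, a bystander. Origin in the middle of its underside
- stamp: wooden hand stamp, 34 x 50 mm and 68 mm tall, at the back, a bystander. Origin in the middle of its underside
- ink_pad: flat ink pad, 75 x 110 x 15 mm, at the back, a bystander. Origin in the middle of its underside
- carton: closed six-egg pulp carton, 110 x 160 x 66 mm, at the back, a bystander. Origin in the middle of its underside
- calculator: pocket calculator, 130 x 75 x 16 mm, at the right, a bystander. Origin in the middle of its underside
Not all that is in view belongs to the job. Of the things shaped like the part that bears cap_center, the black one is meant.

How it is judged:
By the outcome, as a careful person would: the job done as asked, in the order asked, and still so for the second after the job is handed in, while the arm keeps its last pose, push and grip.
It also fails if it takes over 72 s, if anything falls off the work surface, if the arm or the gripper's body presses on something with over 40 N, if the wrist force passes 120 N, or if a joint passes its speed limit or range.

## Robot

A 7-joint arm with a two-finger parallel gripper is mounted at the origin on the work surface. World frame = base frame: x ahead of the robot, y to its left, z up, the work surface at z = 0. Lengths are in m, angles in rad, forces in N, time in s.
With the tool pointing down it reaches from about 0.425 to 0.95 m from the base axis. Payload 4.7 kg.
Tool frame: the origin (TCP) lies on the centre line of the jaws, within the pads' length; the fingertips stand robot.nose_length ahead of it and the grasp point (between the pads) lies 8 mm behind it (robot.nose_length is the distance from the TCP to the fingertips, in m); z points along the fingers, y is the line along which they close (so a half turn about z gives the same grasp; the last joint's range is limited). The gripper opens to 85 mm and grips with 20 to 120 N. Pads are 22 mm wide; open, the fingers measure 114 mm over their backs; the gripper's body (76 mm by 85 mm) begins 54 mm behind the grasp point. The pads swing forward as they close: fully open they stand 13 mm farther back than shut.
Start: joints at [-1.335, 0.469, -0.049, 1.532, 0.024, 1.141, -0.082], TCP at [0.177, 0.652, 0.242] pointing down, gripper open.
Joint ranges: [-2.59, 2.59], [-0.33, 1.99], [-1.39, 1.29], [0.1, 2.45], [-1.04, 4.18], [0.21, 1.99], [-2.66, 2.66]. Speed limits (rad/s): [2.57, 2.57, 3.14, 3.14, 3.14, 3.14, 3.14].

## Interface

Orientations are given as [roll, pitch, yaw] about the fixed x, y, z axes, in that order (R = Rz(yaw) Ry(pitch) Rx(roll)).
In Python, from plant import robot gives the robot as it stands. Calls block until the motion is done:
- robot.goto(position, orientation): joint-space move of the TCP to a pose.
- robot.move_straight(position, vel=0.15, attitude=None, contact_N=None): straight line of the TCP; attitude=None keeps the orientation; vel is the mean speed in m/s. With contact_N (N) it stops when the force on the tool has changed by that much, and returns True; else False.
- robot.move_joints(angles): joint-space move.
- robot.grip(opening, strength=None): opening from 0.0 (shut) to 1.0 (fully open); strength is the grip in N (None keeps the last); returns when the fingers have stopped.
- robot.sleep(seconds).
- robot.inverse_kinematics(position, orientation): joint angles nearest the present ones, or None.
- robot.sense(): the state.
- robot.grab_frame(name): name is "side" or "top" or "wrist"; returns a dict with "image" (420x560x3 uint8, red, green, blue), "range_z" (420x560 float32, m along the optical axis (not along the pixel's ray), 0 where there is no reading), "fx", "fy", "cx", "cy" (pixels), "R" (3x3) and "t" (3): a world point X has camera coordinates R X + t. Camera axes: x right, y down, z forward; pixel columns grow to the right and rows downward; lengths in m; the calibration is good to about 2 mm. A picture is of the moment at which its call begins.
A pose or a line that the arm cannot do raises robot.IKError and nothing moves.
- robot.close_job(): hands the job in, once; it reports no verdict.
The state is a dict: "t": time; "joint_pos": joint angles; "joint_velocities": joint speeds; "effort": joint torques, N m; "tcp_pos": TCP position; "tcp_rot": TCP orientation; "wrist_force": force on the tool from outside, world axes, zero at the start; "torque": the same for the moment, N m; "opening": opening from 0.0 (shut) to 1.0 (fully open).
Only numpy, scipy, OpenCV 4.12 (cv2) and the standard library are available. Lean on these libraries where they do the work, as an engineer would, in place of code of your own. Each camera call takes 0.05 s, during which the arm holds its last target. There are 200 camera calls.

## Working session

There is one attempt and no reset: what is moved stays moved. The work goes in short steps, each a Python script; the robot and the scene stay as the last script left them, time stands still between calls to the robot, and variables do not carry over. Pictures are saved under pics/ and viewed, on a budget of 10 in all, crops included, one or two more only if the job needs it, and the job is handed in when it is done.

```bash
mkdir -p pics; ls
python3 - <<'E'
from plant import robot
import cv2, numpy as np
s=robot.sense();print(s['t'],s['tcp_pos'],s['tcp_rot'],s['opening'],robot.nose_length)
for n in('top','side'):
    f=robot.grab_frame(n);np.savez(f'{n}0.npz',**f)
    cv2.imwrite(f'pics/{n}0.png',f['image'][:,:,::-1]);print(n,f['fx'],f['cx'],f['cy'],f['R'].round(3).tolist(),f['t'].round(3))
E
```

```text
pics
0.0 [0.17647652 0.65093077 0.24126029] [-3.13960785e+00  7.40529169e-05  2.87684514e+00] 0.9995180334096236 0.011
top 543.3088145481621 282.98409773609507 216.62044819164274 [[-0.002, -1.0, -0.001], [-0.994, 0.002, -0.105], [0.105, 0.001, -0.994]] [-0.093  0.609  1.526]
side 399.76506271057156 287.46407394116636 200.2237816155055 [[-0.702, -0.712, 0.01], [-0.443, 0.426, -0.789], [0.557, -0.558, -0.615]] [0.349 0.366 0.567]
```

View pics/top0.png

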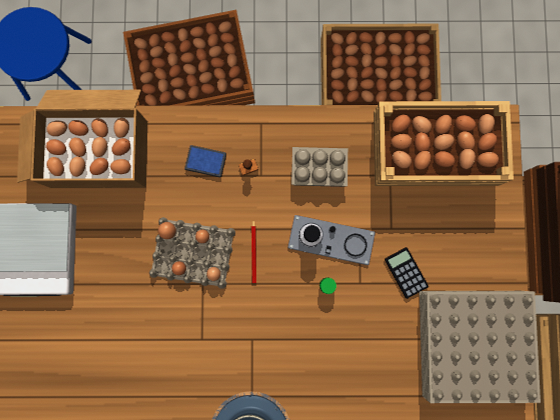

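View pics/side0.png

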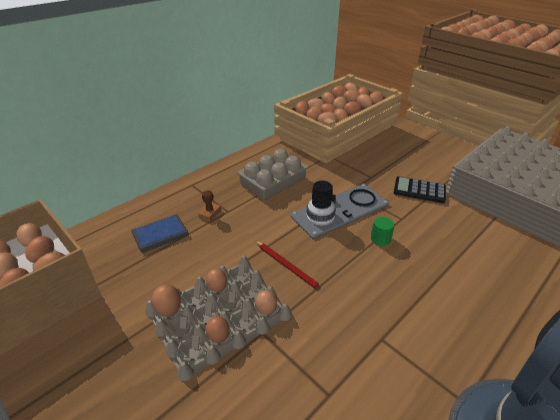

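The top view shows the jumbo egg at (167,230), the black cap at (311,233) and the ring at (355,244); a green decoy cap stands at (328,286). The side view has the jumbo at (167,300), the cap at (322,192) and the ring at (362,198). Next I'll take positions from both depth clouds.

```bash
cat > h.py <<'E'
import numpy as np, cv2
def cloud(f):
    z=np.asarray(f['range_z'],float);v,u=np.mgrid[:z.shape[0],:z.shape[1]]
    P=np.stack([(u-f['cx'])/f['fx']*z,(v-f['cy'])/f['fy']*z,z],-1)
    X=(P-f['t'])@f['R'];X[z<=0]=np.nan
    return X
def pix(f,p):
    c=f['R']@np.asarray(p)+f['t'];return c[0]/c[2]*f['fx']+f['cx'],c[1]/c[2]*f['fy']+f['cy']
def near(f,p,r,z0,z1):
    X=cloud(f);m=(np.hypot(X[...,0]-p[0],X[...,1]-p[1])<r)&(X[...,2]>z0)&(X[...,2]<z1)
    return X[m],np.asarray(f['image'])[m].astype(int)
def circ(P,r=None):
    from scipy.optimize import least_squares
    f=lambda q:np.hypot(P[:,0]-q[0],P[:,1]-q[1])-(q[2] if r is None else r)
    s=least_squares(f,[*P[:,:2].mean(0),r or .02],loss='soft_l1',f_scale=.002);return s.x,np.abs(s.fun).mean()
def spheroid(P,c0,a,b):
    # fit centre of ellipsoid semi-axes a (horizontal), b (vertical)
    from scipy.optimize import least_squares
    f=lambda q:(np.sqrt(((P[:,:2]-q[:2])**2).sum(1)/a**2+(P[:,2]-q[2])**2/b**2)-1)*a
    s=least_squares(f,c0,loss='soft_l1',f_scale=.002);return s.x,np.abs(s.fun).mean()
E
python3 - <<'E'
from h import *
F={n:dict(np.load(n+'0.npz')) for n in('top','side')}
T=cloud(F['top'])
g={'cap':(233,311),'hold':(244,355),'jumbo':(230,167),'ea':(236,202),'eb':(268,179),'ec':(273,213)}
for k,(v,u) in g.items():
    w=T[v-2:v+3,u-2:u+3].reshape(-1,3);p=np.nanmedian(w,0);print(k,p.round(4))
    for n,f in F.items():
        if k=='cap':
            P,C=near(f,p,.035,.092,.115);print(n,'top',len(P),np.median(P,0).round(4),P.min(0).round(4),P.max(0).round(4))
            P,C=near(f,p,.035,.06,.095);print(n,'side',len(P),circ(P,.023) if len(P)>5 else '')
        if k=='hold':
            P,C=near(f,p,.042,.0135,.025);print(n,len(P),np.median(P,0).round(4),circ(P))
        if k=='jumbo':
            P,C=near(f,p,.035,.04,.09);print(n,len(P),P.max(0).round(4),spheroid(P,[p[0],p[1],.041],.025,.034))
        if k[0]=='e':
            P,C=near(f,p,.03,.035,.08);print(n,len(P),P.max(0).round(4),spheroid(P,[p[0],p[1],.03],.02,.0265))
X=T
m=(np.abs(X[...,2]-.01)<.004);img=F['top']['image']
# base plate: points 7..14mm near lamp
P,C=near(F['top'],[.545,-.16],.2,.006,.014)
gm=(np.ptp(C,axis=1)<30);r=cv2.minAreaRect(P[gm][:,:2].astype(np.float32)*1000);print('plate',r)
w=T[215:292,148:240].reshape(-1,3);w=w[(w[:,2]>.006)&(w[:,2]<.04)]
print('tray',cv2.minAreaRect(w[:,:2].astype(np.float32)*1000))
E
```

```text
cap [ 0.5561 -0.1712  0.1009]
top top 215 [ 0.5562 -0.1714  0.1005] [ 0.5344 -0.1935  0.0922] [ 0.5787 -0.1496  0.1082]
top side 36 (array([ 0.55788872, -0.17237437,  0.023     ]), np.float64(0.002385314071971496))
side top 220 [ 0.5554 -0.1673  0.0992] [ 0.5349 -0.1923  0.0923] [ 0.5805 -0.1478  0.1019]
side side 253 (array([ 0.55864229, -0.17192517,  0.023     ]), np.float64(0.0009953417790912822))
hold [ 0.5308 -0.3029  0.0104]
top 199 [ 0.5334 -0.3023  0.0162] (array([ 0.53022063, -0.3005477 ,  0.03076743]), np.float64(0.005986365566114806))
side 100 [ 0.5304 -0.3013  0.0157] (array([ 0.52996602, -0.2995135 ,  0.03089749]), np.float64(0.001333535556925426))
jumbo [0.5675 0.2287 0.0719]
top 246 [0.5919 0.2604 0.0817] (array([0.56954456, 0.23691392, 0.04177466]), np.float64(0.00154022167592222))
side 619 [0.5871 0.2623 0.0743] (array([0.5702653 , 0.23766412, 0.03995817]), np.float64(0.0006579824031053398))
ea [0.5518 0.1338 0.0526]
top 150 [0.5729 0.1556 0.0604] (array([0.55408252, 0.13782663, 0.03012362]), np.float64(0.0013031924640183824))
side 281 [0.5678 0.1592 0.0564] (array([0.55442158, 0.13910595, 0.02866478]), np.float64(0.0006474624750784289))
eb [0.4622 0.1958 0.0525]
top 151 [0.4822 0.2217 0.0611] (array([0.46321474, 0.20353337, 0.03059801]), np.float64(0.0016097183661364543))
side 384 [0.479  0.2236 0.0563] (array([0.46365815, 0.20432882, 0.0288137 ]), np.float64(0.0006504742113841174))
ec [0.4481 0.101  0.0571]
top 152 [0.465  0.1227 0.0619] (array([0.4468724 , 0.10437899, 0.03090501]), np.float64(0.0013514396773020411))
side 324 [0.463  0.1252 0.0565] (array([0.44766939, 0.10555626, 0.02879837]), np.float64(0.0006133290269325344))
plate ((598.1781005859375, -244.42672729492188), (238.86395263671875, 210.1402130126953), 78.06436157226562)
tray ((506.6606750488281, 164.01583862304688), (263.30450439453125, 219.6091766357422), 89.86164855957031)
```

Run:
```python
from h import *
from plant import robot
A=np.concatenate([cloud(dict(np.load(n+'0.npz'))).reshape(-1,3) for n in('top','side')])
A=A[np.isfinite(A).all(1)&(A[:,2]>.025)]
r=np.hypot(A[:,0],A[:,1]);az=np.degrees(np.arctan2(A[:,1],A[:,0]))
for a in range(-40,80,10):
    m=(az>=a)&(az<a+10)&(r>.35)
    print(a,[(round(q,2),round(A[m&(r>=q)&(r<q+.1),2].max(),3) if (m&(r>=q)&(r<q+.1)).any() else 0) for q in np.arange(.35,.95,.1)])
e=np.array([.57,.237]);d=np.hypot(*(A[:,:2]-e).T)
for q in (.05,.07,.09,.11,.13): 
    m=(d>=q)&(d<q+.02);i=np.argmax(np.where(m,A[:,2],-1));print(q,A[i].round(3))
y=np.radians(78)
print(robot.sense()['t'])
for p,w in (([.5575,-.172,.3],78),([.5575,-.172,.08],78),([.53,-.3,.04],78),([.57,.237,.035],80.9),([.57,.237,.25],80.9),([.5575,-.171,.135],80.9)):
    q=robot.inverse_kinematics(p,[np.pi,0,np.radians(w)]);print(p,None if q is None else np.round(q,2))
```

```text
-40 [(np.float64(0.35), 0), (np.float64(0.45), np.float64(0.057)), (np.float64(0.55), np.float64(0.027)), (np.float64(0.65), 0), (np.float64(0.75), np.float64(0.128)), (np.float64(0.85), np.float64(0.135))]
-30 [(np.float64(0.35), np.float64(0.056)), (np.float64(0.45), np.float64(0.061)), (np.float64(0.55), np.float64(0.048)), (np.float64(0.65), np.float64(0.046)), (np.float64(0.75), np.float64(0.141)), (np.float64(0.85), np.float64(0.138))]
-20 [(np.float64(0.35), 0), (np.float64(0.45), np.float64(0.038)), (np.float64(0.55), np.float64(0.108)), (np.float64(0.65), np.float64(0.072)), (np.float64(0.75), np.float64(0.077)), (np.float64(0.85), np.float64(0.044))]
-10 [(np.float64(0.35), 0), (np.float64(0.45), 0), (np.float64(0.55), 0), (np.float64(0.65), np.float64(0.065)), (np.float64(0.75), np.float64(0.066)), (np.float64(0.85), 0)]
0 [(np.float64(0.35), 0), (np.float64(0.45), np.float64(0.043)), (np.float64(0.55), np.float64(0.036)), (np.float64(0.65), np.float64(0.07)), (np.float64(0.75), np.float64(0.073)), (np.float64(0.85), 0)]
10 [(np.float64(0.35), np.float64(0.057)), (np.float
[... 1097 characters left out ...]
oat64(0.05)), (np.float64(0.85), 0)]
70 [(np.float64(0.35), 0), (np.float64(0.45), 0), (np.float64(0.55), 0), (np.float64(0.65), 0), (np.float64(0.75), 0), (np.float64(0.85), 0)]
0.05 [0.505 0.228 0.031]
0.07 [0.558 0.148 0.052]
0.09 [0.47  0.195 0.061]
0.11 [0.462 0.195 0.061]
0.13 [0.701 0.31  0.133]
0.1
[0.5575, -0.172, 0.3] [-0.5   0.38  0.97  1.72 -0.33  1.22  0.35]
[0.5575, -0.172, 0.08] [-0.48  0.76  1.04  1.94 -0.82  0.95  0.77]
[0.53, -0.3, 0.04] [ 0.04  0.66  0.56  1.88 -0.51  0.74  0.69]
[0.57, 0.237, 0.035] [-0.75  0.65  0.4   1.86 -0.37  0.71 -0.3 ]
[0.57, 0.237, 0.25] [-0.82  0.39  0.48  1.69 -0.2   1.11 -0.44]
[0.5575, -0.171, 0.135] [-0.49  0.64  1.03  1.9  -0.67  0.98  0.69]
```

Run:
```python
from h import *
from plant import robot
robot.goto([.5575,-.172,.25],[np.pi,0,np.radians(78)])
s=robot.sense();print(s['t'],s['tcp_pos'],s['wrist_force'])
f=robot.grab_frame('wrist');np.savez('w1.npz',**f)
cv2.imwrite('pics/w1.png',f['image'][:,:,::-1])
for z0,z1 in((.096,.106),):
    P,C=near(f,[.5575,-.172],.04,z0,z1);print(len(P),np.median(P,0),cv2.minEnclosingCircle((P[:,:2]*1000).astype(np.float32)))
P,C=near(f,[.53,-.3],.045,.0135,.025);print(len(P),circ(P) if len(P)>10 else'')
```

```text
3.275 [ 0.5579157  -0.17101208  0.24986801] [ 0.72208188 -0.54612222 -0.16950632]
2206 [ 0.55680215 -0.17136895  0.09982814] ((556.5846557617188, -172.46458435058594), 22.301084518432617)
606 (array([ 0.52886708, -0.30047146,  0.03072468]), np.float64(0.0010305137606330139))
```

View pics/w1.png

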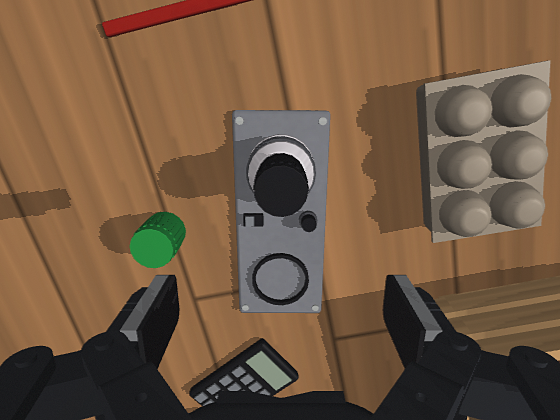

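Run:
```python
from h import *
from plant import robot
robot.move_straight([.557,-.172,.076],vel=.12)
s=robot.sense();print(s['t'],s['tcp_pos'],s['wrist_force'])
robot.grip(0.0,30)
s=robot.sense();print(s['t'],s['opening'],s['wrist_force'])
robot.move_straight([.557,-.172,.135],vel=.08)
s=robot.sense();print(s['t'],s['tcp_pos'],s['opening'],s['wrist_force'])
f=robot.grab_frame('side')
np.savez('s2.npz',**f);np.savez('w2.npz',**robot.grab_frame('wrist'))
cv2.imwrite('pics/s2.png',cv2.resize(f['image'][130:270,230:440,::-1],None,fx=3,fy=3))
```

```text
4.925 [ 0.55749737 -0.17216931  0.0767061 ] [0.75164734 0.28130699 0.38137612]
5.3917 0.5092664586437274 [-0.70198884  0.64768206  4.62173838]
6.2833 [ 0.55672955 -0.17170365  0.13468452] 0.5107382364542226 [-0.09674702 -0.1245581  -1.02124829]
```

View pics/s2.png

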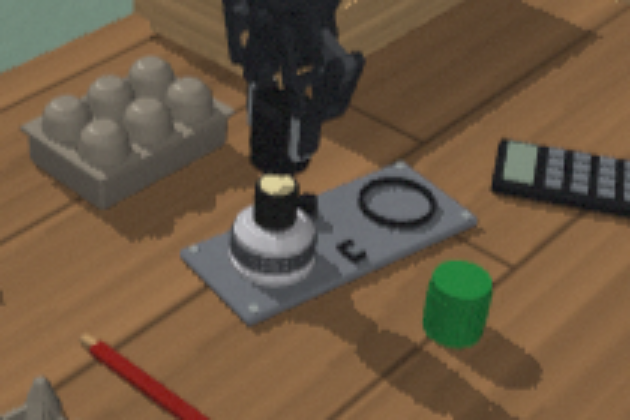

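The cap is held clear above the lit lens at crop (277,185), and the ring at (398,200) is empty. Next is the placing.

Run:
```python
from h import *
from plant import robot
robot.move_straight([.557,-.172,.165],vel=.12)
robot.move_straight([.5295,-.300,.165],vel=.12)
robot.move_straight([.5295,-.300,.055],vel=.12)
s=robot.sense();print(s['t'],s['tcp_pos'],s['wrist_force'])
f=robot.grab_frame('side');np.savez('s3.npz',**f)
a=cv2.resize(f['image'][130:270,290:440,::-1],None,fx=3,fy=3)
w=robot.grab_frame('wrist')
P,C=near(w,[.53,-.3],.045,.0135,.022);print('ring',len(P),circ(P,.031) if len(P)>10 else'')
b=w['image'][:,:,::-1]
cv2.imwrite('pics/s3.png',np.hstack([a[:420],b])[:, :800] if False else np.hstack([a,b[:420,100:450]]))
```

```text
9.0917 [ 0.52997198 -0.30049657  0.05575336] [-1.22145855 -0.05891311 -0.60168131]
ring 1665 (array([ 0.52914648, -0.30125806,  0.031     ]), np.float64(0.0010436852777806834))
```

View pics/s3.png

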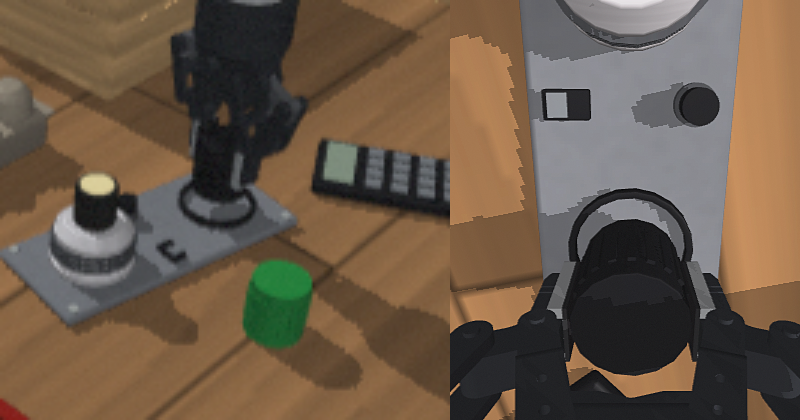

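The cap hangs over the ring, upright and centred within the 5 mm clearance. Next I lower it until contact, release, retreat and measure the lens.

Run:
```python
from h import *
from plant import robot
robot.move_straight([.5293,-.3008,.040],vel=.06)
c=robot.move_straight([.5293,-.3008,.030],vel=.02,contact_N=3)
s=robot.sense();print(c,s['t'],s['tcp_pos'],s['wrist_force'])
robot.grip(1.0)
robot.sleep(.2)
robot.move_straight([.5293,-.3008,.2],vel=.15)
s=robot.sense();print(s['t'],s['opening'],s['wrist_force'])
fs=robot.grab_frame('side');fw=robot.grab_frame('wrist');ft=robot.grab_frame('top')
for n,f in(('side',fs),('wrist',fw),('top',ft)):
    P,C=near(f,[.529,-.301],.04,.052,.07);
    if len(P)>10: print(n,'captop',len(P),np.median(P,0).round(4),cv2.minEnclosingCircle((P[:,:2]*1000).astype(np.float32)))
    P,C=near(f,[.557,-.172],.03,.078,.092)
    if len(P)>10: print(n,'lens',len(P),np.median(P,0).round(4),cv2.minEnclosingCircle((P[:,:2]*1000).astype(np.float32)))
    P,C=near(f,[.57,.237],.035,.04,.09)
    if len(P)>10: print(n,'jumbo',spheroid(P,[.57,.237,.041],.025,.034))
cv2.imwrite('pics/s4.png',np.hstack([cv2.resize(fs['image'][130:270,290:440,::-1],None,fx=3,fy=3),fw['image'][:,100:450,::-1]]))
```

```text
True 9.9167 [ 0.5296727  -0.30112419  0.03643639] [-0.17698331  0.71618327  4.78827847]
11.8583 1.0018711455726366 [-0.4354103  -0.12478039 -0.11748326]
side captop 186 [ 0.5278 -0.2965  0.0591] ((528.9144287109375, -300.35357666015625), 23.7237548828125)
side lens 124 [ 0.5549 -0.1681  0.0834] ((556.6670532226562, -170.2425994873047), 17.593687057495117)
side jumbo (array([0.57012575, 0.23763871, 0.04002312]), np.float64(0.0006599924477642034))
wrist captop 2426 [ 0.529  -0.2999  0.0598] ((528.6460571289062, -300.9214172363281), 22.800800323486328)
wrist lens 1283 [ 0.5548 -0.1798  0.0842] ((556.1260986328125, -174.21762084960938), 16.514638900756836)
top lens 106 [ 0.5573 -0.1719  0.0842] ((557.3407592773438, -171.29420471191406), 16.879993438720703)
top jumbo (array([0.56964   , 0.2369534 , 0.04185524]), np.float64(0.0013134112881891952))
```

View pics/s4.png

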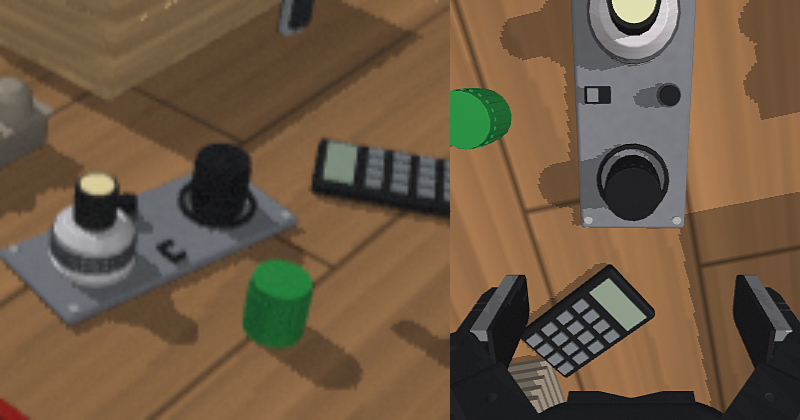

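The cap stands upright inside the ring, with its top at z 0.060 as expected. The lens is at (0.557,-0.171). Next is the egg.

Run:
```python
from h import *
from plant import robot
robot.goto([.570,.2373,.22],[np.pi,0,np.radians(80.9)])
s=robot.sense();print(s['t'],s['tcp_pos'],s['tcp_rot'],s['opening'])
f=robot.grab_frame('wrist');np.savez('w5.npz',**f)
for k,c,a,b in(('j',[.57,.237,.041],.025,.034),('a',[.554,.1385,.029],.02,.0265),('b',[.4635,.204,.029],.02,.0265)):
    P,C=near(f,c,a+.01,.045 if k=='j' else .036,.09)
    if len(P)>20: print(k,len(P),P[:,2].max(),spheroid(P,c,a,b))
cv2.imwrite('pics/w5.png',f['image'][:,:,::-1])
```

```text
13.9583 [0.5705143  0.23554282 0.2202064 ] [3.14107766e+00 3.87068669e-04 1.40928577e+00] 0.9982716256715595
j 2502 0.07581203092235475 (array([0.56922303, 0.23701678, 0.04039905]), np.float64(0.0003786438495805294))
a 1136 0.05633278862660173 (array([0.55318538, 0.13843475, 0.02902056]), np.float64(0.00039063652388568844))
b 1300 0.056402032773084025 (array([0.46268736, 0.2036236 , 0.02923192]), np.float64(0.00039400702963624337))
```

View pics/w5.png

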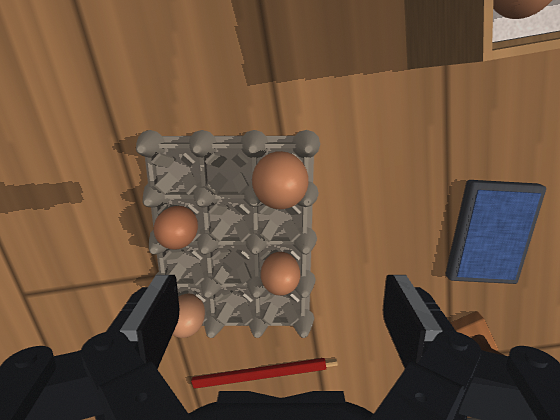

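Run:
```python
from h import *
from plant import robot
robot.move_straight([.5696,.2371,.10],vel=.15)
c=robot.move_straight([.5696,.2371,.036],vel=.06,contact_N=6)
s=robot.sense();print(c,s['t'],s['tcp_pos'],s['tcp_rot'],s['wrist_force'])
robot.grip(0.0,20)
s=robot.sense();print(s['t'],s['opening'],s['wrist_force'])
robot.sleep(.2)
robot.move_straight([.5696,.2371,.046],vel=.03)
robot.move_straight([.5696,.2371,.18],vel=.1)
s=robot.sense();print(s['t'],s['tcp_pos'],s['opening'],s['wrist_force'])
f=robot.grab_frame('side');w=robot.grab_frame('wrist');np.savez('s6.npz',**f)
for n,g in(('side',f),('wrist',w)):
    P,C=near(g,[.5696,.2371],.035,.14,.24);m=(C[:,0]>C[:,2]+35);P=P[m]
    if len(P)>20:print(n,len(P),P.min(0),P.max(0),spheroid(P,[.5696,.2371,.185],.025,.034))
cv2.imwrite('pics/s6.png',np.hstack([cv2.resize(f['image'][180:390,60:260,::-1],None,fx=2,fy=2),w['image'][:,80:480,::-1]]))
```

```text
False 16.175 [0.56995238 0.23713827 0.03641428] [ 3.14086797e+00 -4.78780521e-04  1.41184124e+00] [-0.4522978  -0.09858735 -0.91642391]
16.6083 0.568977087517009 [ 0.35879983 -0.30130874  3.26473588]
18.7833 [0.56917471 0.2370322  0.17927899] 0.5633226398877782 [ 0.11302138  0.61668394 -1.4072469 ]
side 305 [0.53935186 0.2216894  0.16093933] [0.6028742  0.26228576 0.23838   ] (array([0.56970504, 0.23714129, 0.18406857]), np.float64(0.000891315386816568))
wrist 14168 [0.54543279 0.22021603 0.16953482] [0.59413523 0.26187304 0.23948194] (array([0.56874851, 0.2367689 , 0.18287805]), np.float64(0.0003791991409589665))
```

View pics/s6.png

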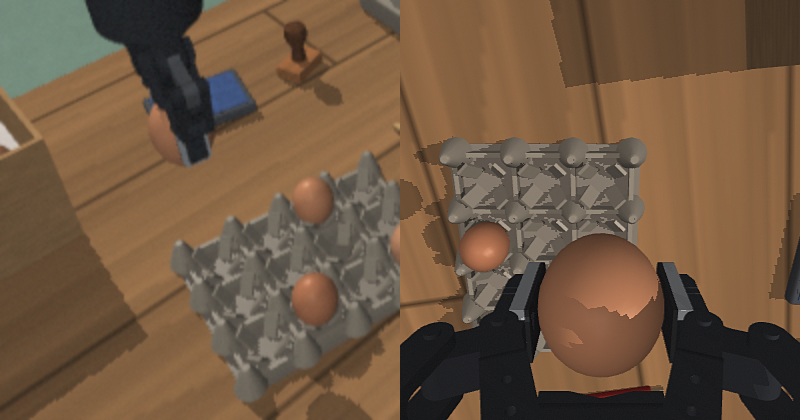

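The egg is held in the fingers and its measured centre is 4 mm above the TCP, as at the grasp. Next I carry it to the lens.

Run:
```python
from h import *
from scipy.optimize import least_squares
from plant import robot
robot.move_straight([.557,-.1713,.18],vel=.13)
robot.move_straight([.557,-.1713,.134],vel=.05)
robot.sleep(.5)
s=robot.sense();print(s['t'],s['tcp_pos'],s['opening'],s['wrist_force'])
f=robot.grab_frame('side');w=robot.grab_frame('wrist');t=robot.grab_frame('top')
for n,g in(('side',f),('wrist',w)):
    P,C=near(g,[.557,-.1713],.032,.105,.2);P=P[C[:,0]>C[:,2]+35]
    if len(P)<20: continue
    print(n,len(P),P.min(0).round(4),P.max(0).round(4),spheroid(P,[.557,-.171,.138],.025,.034)[0].round(4))
    def r(q):
        z=np.array([q[3],q[4],1]);z/=np.linalg.norm(z);d=P-q[:3];h=d@z
        return (np.sqrt((d*d).sum(1)-h*h+0).clip(1e-6)**2/.025**2+(h/.034)**2)**.5-1
    q=least_squares(r,[.557,-.171,.138,0,0],loss='soft_l1',f_scale=.05).x;print('tilt fit',q.round(4))
P,C=near(t,[.529,-.301],.04,.05,.07);print('cap',len(P))
for c in([.554,.1385,.029],[.4635,.204,.029],[.4475,.105,.029]):
    P,C=near(f,c,.03,.035,.09);print('egg',spheroid(P,c,.02,.0265)[0].round(4))
cv2.imwrite('pics/s7.png',np.hstack([cv2.resize(f['image'][100:240,290:420,::-1],None,fx=3,fy=3),w['image'][:,80:480,::-1]]))
```

```text
23.7417 [ 0.5570034  -0.17126052  0.13403094] 0.5673287340349814 [ 0.53405806  1.06339378 -0.8971601 ]
side 348 [ 0.5272 -0.1772  0.1081] [ 0.5844 -0.1448  0.1887] [ 0.5578 -0.171   0.1381]
tilt fit [ 0.5578 -0.1712  0.1369 -0.0169  0.1469]
wrist 14178 [ 0.5331 -0.1889  0.1208] [ 0.5813 -0.1463  0.1991] [ 0.5565 -0.1715  0.1376]
tilt fit [ 0.5564 -0.1719  0.1375  0.0154  0.0665]
cap 207
egg [0.5541 0.1392 0.0287]
egg [0.4636 0.2042 0.029 ]
egg [0.4477 0.1057 0.0289]
```

View pics/s7.png

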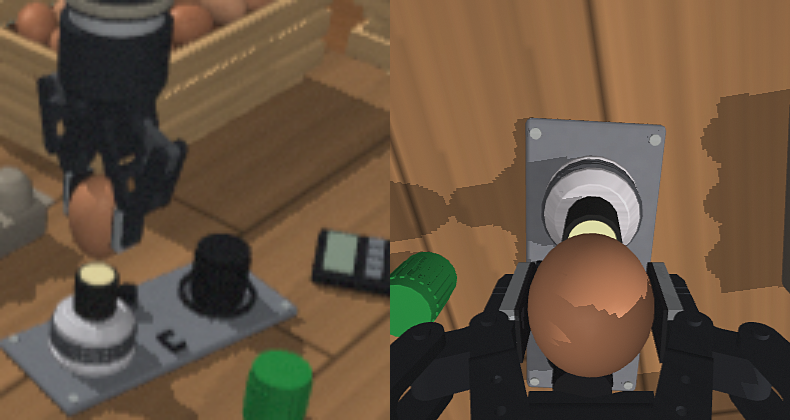

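Run:
```python
from h import *
from scipy.optimize import least_squares
from plant import robot
def fit(P,c):
    def r(q):
        z=np.array([q[3],q[4],1]);z/=np.linalg.norm(z);d=P-q[:3];h=d@z-.004
        b=np.where(h>0,.030,.038);return (np.sqrt(((d*d).sum(1)-(d@z)**2).clip(0)/.025**2+(h/b)**2)-1)*.025
    s=least_squares(r,[*c,0,0],loss='soft_l1',f_scale=.001);return s.x.round(4),np.abs(s.fun).mean().round(5)
for n in('w5','side0','top0'):
    P,C=near(dict(np.load(n+'.npz')),[.5695,.237],.03,.042,.085);P=P[C[:,0]>C[:,2]+35];print(n,len(P),fit(P,[.5695,.237,.041]))
for n in('wrist','side'):
    g=robot.grab_frame(n);P,C=near(g,[.557,-.1713],.03,.105,.175);P=P[C[:,0]>C[:,2]+35];print(n,len(P),fit(P,[.557,-.1713,.138]))
    if n=='wrist':
        P=P[P[:,2]>.14];print('same cut',len(P),fit(P,[.557,-.1713,.138]))
```

```text
w5 2511 (array([0.569 , 0.2364, 0.0397, 0.0157, 0.0319]), np.float64(0.00032))
side0 590 (array([ 0.5711,  0.2373,  0.0393, -0.0507,  0.0338]), np.float64(0.00066))
top0 244 (array([ 0.5702,  0.238 ,  0.0411, -0.0762, -0.1183]), np.float64(0.00163))
wrist 14144 (array([ 0.5564, -0.1721,  0.137 ,  0.0135,  0.0255]), np.float64(0.00031))
same cut 13352 (array([ 0.5563, -0.1722,  0.137 ,  0.0181,  0.0445]), np.float64(0.00032))
side 350 (array([ 0.5578, -0.1711,  0.1368,  0.0257,  0.0081]), np.float64(0.00079))
```

With an egg-shaped model, the tilt is about 1.5°, the same as in the tray. The position is within about 1 mm and the tip gap is about 19–20 mm. Now I hold and hand in.

Run:
```python
from plant import robot
robot.sleep(4)
s=robot.sense();print(s['t'],s['tcp_pos'],s['opening'],s['wrist_force'])
robot.close_job()
```

```text
27.9917 [ 0.55699783 -0.17129454  0.13398517] 0.5649604627798438 [-0.13933625  0.41950708 -0.99910391]
the job is handed in; nothing more can be done
```

The job is handed in at 28.0 s of the 72 s allowed, with the arm still holding the jumbo egg over the lens.

- **Cap:** I lifted it off the lens tube and lowered it into the holder ring until contact at about 5 N, then released it. It stands open side down, with its top at z 0.060 m and within about 1 mm of the ring's centre.
- **Egg:** I gripped it at 20 N and carried it to the lens. Its centre is within about 1 mm of the lens axis and its tip is 19–20 mm above the lens. It touched nothing but the fingers, and I held it still for over 4 s before handing in.
- **Rest of the bench:** The other three eggs measured within 1 mm of where they started. I never touched the bystanders and they looked undisturbed in the pictures, but I did not measure them again.

**Disagreement:** A first fit with a plain ellipsoid suggested the egg was tilted 4–8°. A fit with a proper egg shape gave about 1.5°, much as it stood in the tray, so I took it as upright. Neither fit is precise enough to settle the last degree or two.

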